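# Snap a tea infuser onto the drip stand's eye and draw it out to drain

## Task

Hang the tea infuser up to drain: press the sprung gate of its snap hook against the front of the drip stand's eye until the eye is inside the hook and the gate has snapped shut. Then, by the latched hook, draw the stand's arm out to its stop and tug the hook back against the stop with about 9 N for half a second, and let go so that the infuser hangs still in the eye over the saucer. Never load the stand with more than 15 N, and leave the mug, the cup and the paper tin where they are.

Things in the scene. Friction and masses are not known exactly. Their poses are not given: they have to be found in the camera images.
- infuser: Loose tea infuser with rigid snap hook, about 0.2 kg, 164 mm tall, standing upright. Origin: centre of its underside; z up; +x is the hook's gate side. A slotted aluminium can 44 mm wide to z = 54 mm, above it the steel hook (6 mm bar, in the x-z plane, spine at x = -13 mm, outer top at z = 128 mm), then the green grip tab.
- grip_tab (a point): On the infuser, at x = y = 0, z = 151 mm: middle of where to grip the flat green plastic tab, 10 mm thick along the infuser's x, 24 mm wide along y, z 126 to 164 mm. Grip it across its 10 mm. Axes as the infuser's.
- hook_mouth (a point): On the infuser at x = 13, z = 90 mm: where the eye's bar should press on the shut brass gate (5 mm thick), 10 mm below the nose's end (nose at x = 13 mm, z = 100 mm up). Inside, spine to nose is 20 mm. When the bar's centre has gone in 9 to 13 mm past this point (x 0 to 4 mm), lower the hook 28 mm: the bar rises past the gate's tip into the round top and the gate snaps shut below it.
- hook_crook (a point): On the infuser at x = y = 0, z = 118.5 mm: centre of the eye's 7 mm bar when the infuser hangs from it, in the hook's round top (inner top at z = 122 mm).
- gate (a joint): Sprung gate of the hook, hinged at its lower end (infuser x = 13 mm, z = 66 mm), 33 mm long: 0 = shut against the nose, grows as it is pushed inward, stop at 0.75 rad. Pushed near its tip it starts to give at about 1.6 N and needs about 6 N when open enough.
- drip_stand: Fixed drip stand. Origin: underside of its base, below the post; -x is its front. Dark wooden base 240 x 110 x 10 mm (x -195 to +45 mm), a white saucer 100 mm wide on it centred at x = -138 mm, a 16 mm steel post with a level sleeve at 170 mm height; in the sleeve slides an arm along x, with an eye at its front end.
- eye_front (a point): Centre of the eye's front bar, on the sliding arm. The eye is a level steel ring of 7 mm round bar, 40 mm between centres, 170 mm above the worktop; axes and y = 0 as the stand's. The arm slides 50 mm from stop to stop, held by 2.5 N of friction; pressing the gate open drives it in to its stop. Stops differ each time: this point's stand x is -77 to -113 mm fully in, -127 to -163 mm fully out.
- mug: Loose white mug, 82 x 118 x 100 mm, origin under its centre. A bystander.
- cup_0: Loose white tasting cup, 62 x 80 x 60 mm, origin under its centre. A bystander.
- kraft_tin: Loose brown paper-covered tin, 62 x 97 x 118 mm, origin under its centre. A bystander.
Things that resemble listed ones, but are neither listed nor needed, are in the scene too. Of the things that look like the infuser, take the one that is farthest to the robot's left at the start.

How it is judged:
On the way, in this order (a step that is already met when the one before it is completed fails the run):
1. the eye's front bar is inside the hook and the gate has snapped shut behind it (x of eye_front in the frame of infuser between -0.01 and 0.009 m and y of eye_front in the frame of infuser between -0.012 and 0.012 m and z of eye_front in the frame of infuser between 0.07 and 0.123 m and value of joint gate below 0.08 rad), for 0.1 s.
2. the arm is out at its stop and the latched hook is tugged back against it with 6 to 13 N for 0.3 s (x of eye_front in the frame of drip_stand below -0.125 m and value of joint gate below 0.08 rad and x of eye_front in the frame of infuser between 0.001 and 0.01 m and z of eye_front in the frame of infuser between 0.07 and 0.123 m and contact force between infuser and drip_stand between 6 and 13 N), for 0.3 s.
At the end, for the whole second after the job is handed in: Infuser released, upright (0.25 rad), at rest (0.05 m/s), hanging from the eye's front bar: bar 112 to 123 mm above its underside, 12 mm sideways, 10 mm fore and aft at most, gate shut (0.08 rad), arm drawn out (front bar over 120 mm in front of the post) (x of eye_front in the frame of drip_stand below -0.12 m and value of joint gate below 0.08 rad and x of eye_front in the frame of infuser between -0.01 and 0.01 m and y of eye_front in the frame of infuser between -0.012 and 0.012 m and z of eye_front in the frame of infuser between 0.112 and 0.123 m and angle between infuser's own z axis and vertical below 0.25 rad and linear speed of infuser below 0.05 m/s and contact force between infuser and the fingers below 0.1 N); the robot touches nothing.
It fails at once if the infuser and the stand press on each other with more than 18 N (contact force between infuser and drip_stand above 18 N).
It fails at once if the robot itself pushes the stand, or its arm, with more than 5 N (contact force between any of the fingers, the arm and drip_stand above 5 N).
It fails at once if a bystander is moved by more than 15 mm (distance of any of mug, cup_0, kraft_tin from where it was at the start of the episode above 0.015 m).
It also fails if it takes over 67 s, if anything falls off the work surface, if the arm or the gripper's body presses on something with over 40 N, if the wrist force passes 120 N, or if a joint passes its speed limit or range.

## Robot

A 7-joint arm with a two-finger parallel gripper is mounted at the origin on a cart in front of the work surface, level with it; the furniture and walls round the work are solid. World frame = base frame: x ahead of the robot, y to its left, z up, the work surface at z = 0. Lengths are in m, angles in rad, forces in N, time in s.
With the tool pointing down it reaches from about 0.4 to 0.85 m from the base axis. Payload 4.4 kg.
Tool frame: the origin (TCP) lies on the mounting face of the last link; the fingertips stand 199 mm ahead of it and the grasp point (between the pads) lies 180 mm ahead of it; z points along the fingers, y is the line along which they close (so a half turn about z gives the same grasp; the last joint's range is limited). The gripper opens to 94 mm and grips with 3 to 60 N. Pads are 16 mm wide; open, the fingers measure 119 mm over their backs; the gripper's body (75 mm by 177 mm) begins 78 mm behind the grasp point.
Start: joints at [-1.307, 0.628, 0.038, 1.517, -0.027, 0.996, -0.02], TCP at [0.21, 0.615, 0.405] pointing down, gripper open.
Joint ranges: [-3.06, 3.06], [-0.37, 2.12], [-1.25, 1.32], [0.18, 2.47], [-1.1, 4.24], [0.23, 1.98], [-2.94, 2.94]. Speed limits (rad/s): [2.57, 2.57, 3.14, 3.14, 3.14, 3.14, 3.14].

## Interface

Orientations are given as [roll, pitch, yaw] about the fixed x, y, z axes, in that order (R = Rz(yaw) Ry(pitch) Rx(roll)).
In Python, from rig import sensors, vision, job, models gives the robot as it stands. The module is installed in compiled form; this text tells all that it offers.
- The arm moves only by the tool drive_tool, never from a script. Its argument "deltas" is text: rows parted by semicolons, each of 5 numbers parted by spaces: the finger opening in m, from 0 to 0.094, then the shift along the tool's x, y, z in m, then the turn about the tool's z in rad. In form: fingers dx dy dz twist; .... A call has 1 to 10 rows; each row shifts and turns the commanded pose from where the row before left it, along the tool's axes as they then stand; what a row does not reach is not made up. A row lasts 1/12 s, in which the tool goes at most 41.7 mm and 7.16 degrees, less where a joint would pass 70% of its speed; a pose out of reach is approached as far as the arm can. A call with a gripper value outside its range is refused whole. The fingers move at their own pace and stop on an object; "force" is the grip in N (left out, the last holds). Time passes only in rows, so rows that do not move let the fingers close. It gives the time, the measured TCP pose, the force, the opening and the grip force at its end, in the units of the state.
- sensors.get_obs(): the state, without advancing time (a new reading comes with each control period).
- vision.snapshot(name): name is "scene" or "side" or "wrist"; returns a dict with "color" (480x640x3 uint8, blue, green, red), "mtx" (3x3 intrinsics, pixels), "distortion" ([k1, k2, p1, p2, k3] as OpenCV has them; the pictures are not rectified), "position" and "orientation" of the camera in the world; the wrist camera has in their place "T_tool_cam" (4x4, takes a point from camera to tool coordinates, whose origin is the TCP and whose axes are the flange's). Camera axes: x right, y up, looking along -z (the intrinsics and any distortion apply to the point x, -y, -z); pixel columns grow to the right and rows downward; lengths in m; the calibration is good to about 2 mm. A picture is of the moment at which its call begins: read the wrist's pose just before it. There is no depth.
- job.sign_off(): hands the job in; it is judged then, once.
Trained networks look in the newest picture that a camera, given by its name, has taken for a name from the list of things; names that differ only in an ending like _2 or _b are one class to them, and where a whole thing is asked for, a point or a joint stands for the part that bears it (a point fixed in the world has none). Each returns a list of dicts, best first, with "conf" (0 to 1); they miss things now and then, are a little off and sometimes report something else, mostly with a low value. They report only what shows in the picture. A call takes as long as a camera call. They do not tell look-alikes from the thing itself.
- models.masks_of(camera, target): "mask" (480x640 bool, what is visible of it) and "uv" ([column, row] in pixels, amid what is visible of it).
The state is a dict: "t": time; "joint_pos": joint angles; "joint_velocities": joint speeds; "joint_torque": joint torques, N m; "position": TCP position; "tcp_rot": TCP orientation; "contact_force": force on the tool from outside, world axes, zero at the start; "wrist_torque": the same for the moment, N m; "width": finger opening in m; "grasp_force": force on a finger pad.
Only numpy, scipy, OpenCV 4.12 (cv2) and the standard library are available. Lean on these libraries where they do the work, as an engineer would, in place of code of your own. Each camera call takes 0.05 s, during which the arm holds its last target. There are 200 camera calls.

## Working session

There is one attempt and no reset: what is moved stays moved. The work goes in short steps, Python scripts to look and compute and a tool call to move; the robot and the scene stay as the last step left them, time stands still between calls to the robot, and variables do not carry over. Pictures are saved under pics/ and viewed, at most 10 in all, crops included, and the job is handed in when it is done.

Besides the shell and the picture viewer there is one more tool, called after ">>>" as name(argument=value, ...) on one line, values as JSON. drive_tool: Moves the arm, as the interface text tells. Its arguments: {"type":"object","properties":{"deltas":{"type":"string"},"force":{"type":"number"}},"required":["deltas"]}

```bash
mkdir -p pics; cat > h.py <<'E'
import numpy as np, cv2
from scipy.spatial.transform import Rotation as R
from rig import sensors, vision, job, models
def cam(name):
    o=sensors.get_obs(); s=vision.snapshot(name)
    if name=="wrist":
        T=np.eye(4);T[:3,:3]=R.from_euler('xyz',o['tcp_rot']).as_matrix() if len(o['tcp_rot'])==3 else R.from_quat(o['tcp_rot']).as_matrix()
        T[:3,3]=o['position'];T=T@np.array(s['T_tool_cam'])
    else:
        T=np.eye(4);q=np.array(s['orientation'])
        T[:3,:3]=q if q.shape==(3,3) else (R.from_euler('xyz',q) if q.size==3 else R.from_quat(q)).as_matrix()
        T[:3,3]=s['position']
    return s,T
def ray(s,T,uv):
    p=cv2.undistortPoints(np.array([[uv]],float),np.array(s['mtx']),np.array(s['distortion'],float))[0,0]
    d=T[:3,:3]@np.array([p[0],-p[1],-1.]);return T[:3,3],d/np.linalg.norm(d)
def atz(s,T,uv,z):
    c,d=ray(s,T,uv);return c+d*(z-c[2])/d[2]
def proj(s,T,P):
    p=(np.atleast_2d(P)-T[:3,3])@T[:3,:3]; p=p*[1,-1,-1]
    return cv2.projectPoints(p,np.zeros(3),np.zeros(3),np.array(s['mtx']),np.array(s['distortion'],float))[0][:,0]
def tri(rs):
    A=np.zeros((3,3));b=np.zeros(3)
    for c,d in rs:
        M=np.eye(3)-np.outer(d,d);A+=M;b+=M@c
    return np.linalg.solve(A,b)
E
python3 - <<'E'
from h import *
o=sensors.get_obs();print({k:np.round(v,3) for k,v in o.items()})
for n in("scene","side","wrist"):
    s,T=cam(n);cv2.imwrite(f"pics/{n}0.png",s['color']);print(n,T.round(3).tolist(),np.round(s['mtx'],1).tolist(),s['distortion'], s.get('orientation'))
    for t in("infuser","grip_tab","drip_stand","eye_front","mug","cup_0","kraft_tin"):
        print(t,[(round(m['conf'],2),np.round(m['uv']).tolist(),int(m['mask'].sum())) for m in models.masks_of(n,t)])
E
```

```text
{'t': np.float64(0.0), 'joint_pos': array([-1.307,  0.629,  0.038,  1.518, -0.027,  0.996, -0.02 ]), 'joint_velocities': array([-0.   ,  0.   , -0.001,  0.   , -0.001, -0.   ,  0.   ]), 'joint_torque': array([-0.0000e+00, -5.4973e+01,  1.1430e+00, -1.8664e+01, -5.2000e-02,
        2.4000e-02,  0.0000e+00]), 'position': array([0.21 , 0.615, 0.404]), 'tcp_rot': array([-3.14 ,  0.   ,  2.812]), 'contact_force': array([ 0.271,  0.562, -0.132]), 'wrist_torque': array([ 0.012, -0.015, -0.026]), 'grasp_force': np.float64(0.0), 'width': np.float64(0.094)}
scene [[0.821, 0.342, -0.458, -0.011], [-0.571, 0.505, -0.647, -0.734], [0.01, 0.792, 0.61, 0.858], [0.0, 0.0, 0.0, 1.0]] [[535.2, 0.0, 321.9], [0.0, 535.2, 237.3], [0.0, 0.0, 1.0]] [-0.08519197  0.          0.          0.          0.        ] [ 0.91454992 -0.00992175 -0.60824532]
infuser [(0.95, [220.0, 217.0], 381), (0.67, [210.0, 243.0], 435), (0.61, [219.0, 260.0], 675)]
grip_tab [(0.61, [210.0, 237.0], 372), (0.59, [224.0, 218.0], 388), (0.58, [218.0, 256.0], 680)]
drip_stand [(0.77, [338.0, 257.0], 3654)]
eye_front [(0.55, [341.0, 204
[... 553 characters left out ...]
 588), (0.72, [278.0, 200.0], 564)]
drip_stand [(0.78, [360.0, 272.0], 4455), (0.7, [373.0, 362.0], 3751)]
eye_front [(0.52, [358.0, 215.0], 250)]
mug [(0.67, [290.0, 352.0], 2757), (0.38, [360.0, 272.0], 4444)]
cup_0 [(0.2, [373.0, 363.0], 3642)]
kraft_tin [(0.61, [372.0, 363.0], 3745)]
wrist [[0.324, -0.909, -0.261, 0.134], [0.946, 0.311, 0.091, 0.641], [-0.002, -0.277, 0.961, 0.385], [0.0, 0.0, 0.0, 1.0]] [[338.1, 0.0, 316.6], [0.0, 338.1, 234.2], [0.0, 0.0, 1.0]] [-0.05714453  0.          0.          0.          0.        ] None
infuser [(0.7, [185.0, 425.0], 1352)]
grip_tab [(0.95, [183.0, 426.0], 1278)]
drip_stand [(0.75, [185.0, 424.0], 1355)]
eye_front []
mug []
cup_0 []
kraft_tin []
```

View pics/scene0.png

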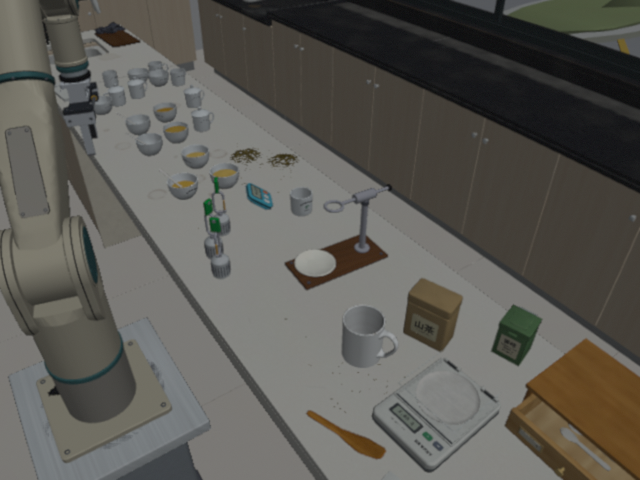

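View pics/side0.png

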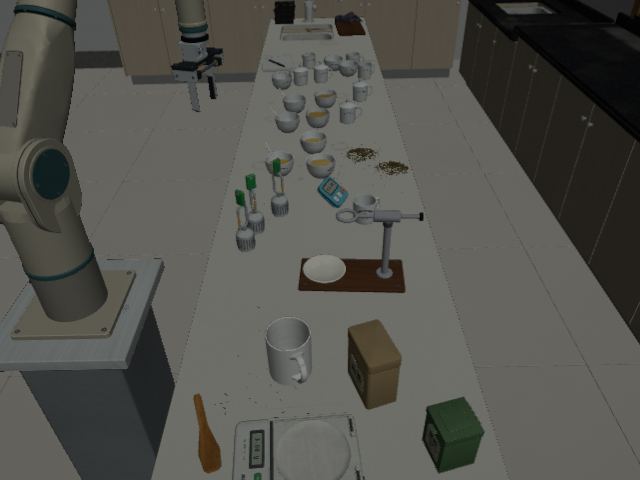

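The scene and side views show three infusers. The leftmost (largest y) is the one with its tab near (217,187) in the scene view and (277,167) in the side view. The stand's eye is at (335,206) in the scene view and (346,215) in the side view.

```bash
python3 - <<'E'
from h import *
S=cv2.imread("pics/scene0.png");D=cv2.imread("pics/side0.png");W=cv2.imread("pics/wrist0.png")
a=cv2.resize(S[165:285,180:270],None,fx=4.4,fy=4.4,interpolation=2)[:300*2]
a=cv2.resize(S[170:285,190:250],(300,575),interpolation=2)
b=cv2.resize(D[150:255,225:300],(400,560),interpolation=2)
c=np.zeros((575,800,3),np.uint8);c[:,:300]=a;c[:560,320:720]=b;cv2.imwrite("pics/c1.png",c)
s,T=cam("scene");s2,T2=cam("side")
for u,v in(((220,217),(280,199)),((216,187),(277,167)),((224,226),(280,206))):
    print(tri([ray(s,T,u),ray(s2,T2,v)]).round(3))
for u,v in (((242,237-0),),) if 0 else (): pass
for n,v in(("A",(252,216)),("B",(240,237))): print(n,atz(s2,T2,v,.09).round(3))
# stand: eye ring centre, sleeve end, base corners at z=.01
for u,v in(((335,206),(346,215)),((363,248),(385,273))): print(tri([ray(s,T,u),ray(s2,T2,v)]).round(3))
for v in((301,261),(405,260),(405,291),(299,290)): print(atz(s2,T2,v,.01).round(3))
s,T=cam("wrist")
print(atz(s,T,(185,425),.15).round(3),atz(s,T,(185,425),.03).round(3))
E
```

```text
[0.432 0.359 0.036]
[0.43  0.356 0.134]
[0.432 0.338 0.023]
A [0.376 0.198 0.09 ]
B [0.356 0.114 0.09 ]
[0.595 0.072 0.173]
[0.687 0.07  0.01 ]
[0.492 0.121 0.01 ]
[0.739 0.116 0.01 ]
[0.724 0.008 0.01 ]
[0.49  0.019 0.01 ]
[0.328 0.45  0.15 ] [0.427 0.352 0.03 ]
```

View pics/c1.png

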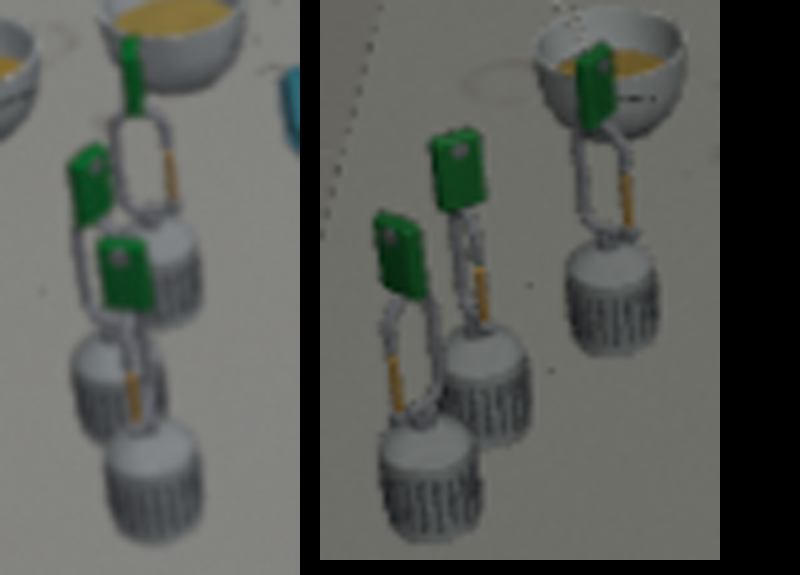

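View pics/wrist0.png

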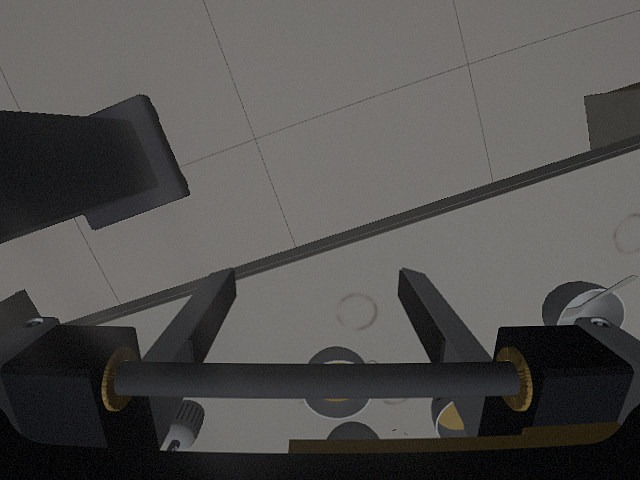

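Crops: in both views the target's brass gate is on the right of the hook (scene crop (170,170), side crop (627,200)), so its yaw is roughly -35°. The wrist view shows only bowls and part of the can so far. Next I'll refine the infuser and stand poses by fitting the point models.

```bash
python3 - <<'E'
from h import *
from scipy.optimize import least_squares
cams={};cen={}
for n,(r0,r1,c0,c1) in dict(scene=(172,235,210,235),side=(155,205,265,292)).items():
    s,T=cam(n);cams[n]=(s,T);hsv=cv2.cvtColor(s['color'],cv2.COLOR_BGR2HSV)
    h,S,V=[hsv[...,i].astype(int) for i in range(3)]
    roi=np.zeros(h.shape,bool);roi[r0:r1,c0:c1]=1
    g=roi&(h>45)&(h<80)&(S>150)
    if n=="scene": g[202:]=0
    b=roi&(h>8)&(h<25)&(S>110)
    b[:(192 if n=="scene" else 178)]=0
    for k,m in(("tab",g),("gate",b)):
        yx=np.argwhere(m);cen[n,k]=yx.mean(0)[::-1]+0;print(n,k,len(yx),cen[n,k].round(1),yx.min(0),yx.max(0))
P=lambda q:(lambda c,s_:np.array([[q[0],q[1],.145],[q[0]+.013*c,q[1]+.013*s_,.0825]]))(np.cos(q[2]),np.sin(q[2]))
f=lambda q:np.concatenate([(proj(*cams[n],P(q))-[cen[n,"tab"],cen[n,"gate"]]).ravel() for n in cams])
r=least_squares(f,[.43,.357,-.6]);print(r.x.round(4),np.degrees(r.x[2]),r.fun.round(1))
# stand fit with silhouette: base corners + eye via mask
def box():
    return np.array([[x,y,.01] for x,y in((-.195,.055),(.045,.055),(.045,-.055),(-.195,-.055))])
D=cv2.imread("pics/side0.png");S=cv2.imread("pics/scene0.png")
c=np.zeros((600,800,3),np.uint8)
c[:,:400]=cv2.resize(S[170:290,290:394][:,:80+24],(400,600),interpolation=2)
c[:,400:]=cv2.resize(D[195:300,295:425],(400,600),interpolation=2)
c=np.zeros((600,800,3),np.uint8)
c[:460]=0
a=cv2.resize(S[180:290,280:400],(480,440),interpolation=2);b=cv2.resize(D[200:300,292:432],(560,400),interpolation=2)
c=np.zeros((600,800,3),np.uint8);a=cv2.resize(S[180:290,280:400],(396,363),interpolation=2);b=cv2.resize(D[200:300,292:412],(400,333),interpolation=2)
c[:363,:396]=a;c[:333,400:]=b;cv2.imwrite("pics/c2.png",c)
E
```

```text
scene tab 36 [215.7 184.9] [178 210] [200 217]<stdin>:13: RuntimeWarning: Mean of empty slice.
  ret = um.true_divide(
Traceback (most recent call last):
ValueError: zero-size array to reduction operation minimum which has no identity
```

```bash
python3 - <<'E'
from h import *
from scipy.optimize import least_squares
cams={n:cam(n) for n in("scene","side")}
cen={("scene","tab"):(216.2,185.2),("scene","gate"):(224,204.8),("side","tab"):(276.6,166),("side","gate"):(282.6,187.5)}
P=lambda q:(lambda c,s_:np.array([[q[0],q[1],.145],[q[0]+.013*c,q[1]+.013*s_,.0825]]))(np.cos(q[2]),np.sin(q[2]))
f=lambda q:np.concatenate([(proj(*cams[n],P(q))-[cen[n,"tab"],cen[n,"gate"]]).ravel() for n in cams])
r=least_squares(f,[.43,.357,-.6]);print(r.x.round(4),np.degrees(r.x[2]),r.fun.round(1))
D=cv2.imread("pics/side0.png");S=cv2.imread("pics/scene0.png")
c=np.zeros((600,800,3),np.uint8)
c[:440,:480]=0
c[:300,:]=0
c[:330,:360]=cv2.resize(S[180:290,280:400],(360,330),interpolation=2)
c[:400,360:]=cv2.resize(D[200:300,295:405],(440,400),interpolation=2)
cv2.imwrite("pics/c2.png",c[:400])
E
```

```text
[ 0.429   0.3457 -0.2969] -17.013282530615562 [ 0.6 -0.3  0.4 -0.1 -0.7 -0.4 -0.4 -0.3]
```

View pics/c2.png

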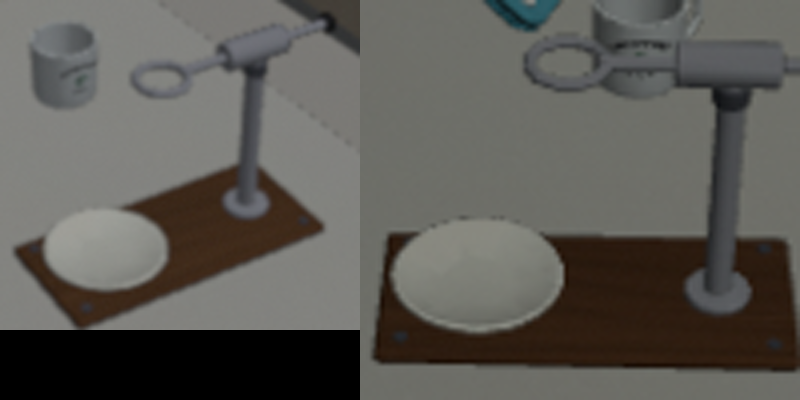

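>>> drive_tool(deltas="0.094 0 0 0 0.12;0.094 0 0 0 0.12;0.094 0 0 0 0.12;0.094 0 0 0 0.12;0.094 0 0 0 0.12;0.094 0 0 0 0.12;0.094 0 0 0 0.12;0.094 0 0 0 0.12;0.094 0 0 0 0.12;0.094 0 0 0 0.12")

```text
t: 2.33
position: [0.2104, 0.615, 0.4047]
tcp_rot: [-3.141, -0.0, 1.606]
contact_force: [-0.9, -0.4, -0.8]
width: 0.0941
grasp_force: 0.0
```

>>> drive_tool(deltas="0.094 0 0 0 0.12;0.094 0 0 0 0.12;0.094 0 0 0 0.12;0.094 0 0 0 0.12;0.094 0 0 0 0.12;0.094 0 0 0 0.05")

```text
t: 2.83
position: [0.2102, 0.6151, 0.4046]
tcp_rot: [3.142, 0.0, 0.957]
contact_force: [0.0, -0.6, -0.6]
width: 0.0942
grasp_force: 0.0
```

c2 shows the stand clearly: ring centre at scene (334,206) and side (347,216). The base corners are also readable.

>>> drive_tool(deltas="0.094 -0.009 0.033 0 0;0.094 -0.009 0.033 0 0;0.094 -0.009 0.033 0 0;0.094 -0.009 0.033 0 0;0.094 -0.009 0.033 0 0;0.094 -0.009 0.033 0 0;0.094 -0.009 0.033 0 0;0.094 -0.009 0.033 0 0;0.094 -0.009 0.033 0 0;0.094 -0.011 0.037 0 0")

```text
t: 3.67
position: [0.4322, 0.348, 0.4048]
tcp_rot: [-3.141, -0.001, 0.964]
contact_force: [-0.3, -0.6, 0.6]
width: 0.094
grasp_force: 0.0
```

```bash
python3 - <<'E'
from h import *
from scipy.optimize import least_squares
cams={n:cam(n) for n in("scene","side")}
obs={"side":[(302,258.8),(402,260),(404.7,290),(298.8,289.5),(347,215.8)],"scene":[(362,235),(387.3,255),(306.7,287.3),(285,263.3),(333.8,205.8)]}
order={"side":[0,1,2,3,4],"scene":[1,2,3,0,4]}
base=np.array([[-.195,.055,.01],[.045,.055,.01],[.045,-.055,.01],[-.195,-.055,.01],[0,0,.17]])
def W(q,b):
    b=b.copy();b[4,0]=q[3];c,s=np.cos(q[2]),np.sin(q[2])
    return b@np.array([[c,s,0],[-s,c,0],[0,0,1]])+[q[0],q[1],0]
f=lambda q:np.concatenate([((proj(*cams[n],W(q,base))[order[n]])-obs[n]).ravel() for n in cams])
r=least_squares(f,[.687,.07,-.03,-.09],loss='soft_l1');print(r.x.round(4),r.fun.round(1).reshape(-1,2).tolist())
s,T=cam("wrist");cv2.imwrite("pics/w1.png",s['color']);o=sensors.get_obs();print(o['position'],o['tcp_rot'],o['joint_pos'].round(2),o['t'])
E
```

```text
[ 0.6833  0.0683 -0.0519 -0.0874] [[2.3, -3.0], [2.5, -0.4], [0.5, 1.6], [-0.7, -0.8], [1.3, 0.6], [-1.2, -1.1], [-0.7, -1.2], [0.9, 0.1], [-1.5, -0.9], [-0.5, -0.1]]
[0.43410929 0.34523365 0.40524573] [ 3.14003973e+00 -4.92407638e-04  9.54738331e-01] [-1.08  0.54  0.55  1.8  -0.35  0.9  -0.99] 3.8167
```

View pics/w1.png

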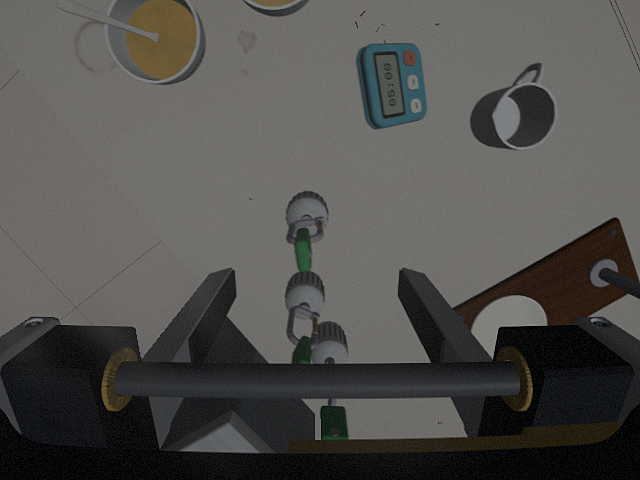

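Wrist view: the target is the topmost of the three, with its can at about (306,212) and tab at (303,250). Next I'll fit the infuser pose from this view using its features.

```bash
python3 - <<'E'
from h import *
s,T=cam("wrist");o=sensors.get_obs();print(o['position'],o['tcp_rot'])
print("cam",T[:3,3].round(3),"tooltip px",proj(s,T,np.array(o['position'])-[0,0,.18]))
print("tab",atz(s,T,(303,251),.145).round(4),"can top",atz(s,T,(306,210),.05).round(4))
ms=models.masks_of("wrist","infuser")+models.masks_of("wrist","grip_tab")
for m in ms: print(m['conf'],m['uv'],m['mask'].sum())
c=s['color'][180:290,260:350];cv2.imwrite("pics/c3.png",cv2.resize(c,None,fx=5,fy=5,interpolation=2))
hsv=cv2.cvtColor(s['color'],cv2.COLOR_BGR2HSV).astype(int)
g=(hsv[...,0]>45)&(hsv[...,0]<80)&(hsv[...,1]>110);g[:180]=0;g[290:]=0;g[:,:270]=0;g[:,340:]=0
yx=np.argwhere(g);print("green",len(yx),yx.min(0),yx.max(0),yx.mean(0))
E
```

```text
[0.43259897 0.3474519  0.4048996 ] [-3.14142576e+00 -4.72148526e-04  9.58731181e-01]
cam [0.481 0.411 0.385] tooltip px [[310.69796878 295.16845421]]
tab [0.4252 0.349  0.145 ] can top [0.4314 0.3583 0.05  ]
0.88 [338.7, 362.3] 2016
0.87 [305.5, 308.6] 2418
0.79 [310.2, 222.7] 2254
0.72 [311.6, 224.5] 2343
0.67 [336.2, 361.6] 2071
0.56 [308.2, 305.9] 2253
green 277 [240 302] [272 316] [258.22743682 309.70397112]
```

View pics/c3.png

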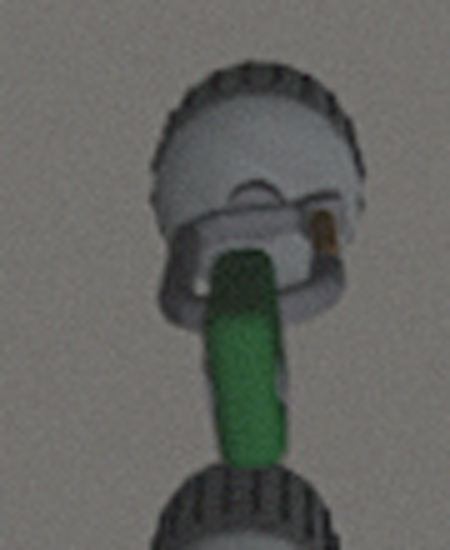

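The crop shows the tab's top face in bright green, centred at about (309.4,258), with its long axis almost along image-up. The gate is at about (324.8,226.4).

```bash
python3 - <<'E'
from h import *
s,T=cam("wrist");o=sensors.get_obs();print(o['position'],o['tcp_rot'],"tip",proj(s,T,np.array(o['position'])-[0,0,.18]))
px=lambda u,v:(260+u/5,180+v/5)
a=atz(s,T,px(243,312),.164);b=atz(s,T,px(252,463),.164);print("top",a.round(4),b.round(4),((a+b)/2).round(4),"len",np.linalg.norm(a-b),"yaw",np.degrees(np.arctan2(*(a-b)[1::-1]))-90)
l=atz(s,T,px(205,330),.164),atz(s,T,px(220,460),.164);r=atz(s,T,px(275,312),.164),atz(s,T,px(285,400),.164)
for p,q in(l,r): print(np.degrees(np.arctan2(*(p-q)[1::-1]))-90)
g=atz(s,T,px(324,232),.088);sp=atz(s,T,px(185,240),.07);print("gate",g.round(4),"can",atz(s,T,px(258,170),.054).round(4))
m=(a+b)/2;print("gate dir",np.degrees(np.arctan2(*(g-m)[1::-1])),np.linalg.norm((g-m)[:2]))
E
```

```text
[0.43083459 0.34985073 0.40448127] [-3.14056885e+00 -1.65472012e-05  9.64346323e-01] tip [[315.73803974 296.73813188]]
top [0.4328 0.3615 0.164 ] [0.421  0.3426 0.164 ] [0.4269 0.352  0.164 ] len 0.02229280962351942 yaw -31.911411186840382
-29.265548230246146
-28.669626373980044
gate [0.4384 0.3469 0.088 ] can [0.4303 0.3572 0.054 ]
gate dir -23.962456860722877 0.012572801969402967
```

>>> drive_tool(deltas="0.094 0.001 -0.0045 0 -0.12;0.06 0 0 0.02 0;0.06 0 0 0.02 0;0.06 0 0 0.02 0;0.04 0 0 0.01 0;0.03 0 0 0 0;0.03 0 0 0 0;0.03 0 0 0 0", force=35)

```text
t: 4.68
position: [0.4289, 0.3524, 0.3355]
tcp_rot: [3.141, -0.001, 1.082]
contact_force: [0.5, 0.5, -0.4]
width: 0.0513
grasp_force: 0.0
```

```bash
python3 - <<'E'
from h import *
s,T=cam("wrist");o=sensors.get_obs();print(o['position'],o['tcp_rot'],o['width'],o['contact_force'])
print(proj(s,T,np.array(o['position'])-[0,0,.18]))
cv2.imwrite("pics/w2.png",cv2.resize(s['color'][180:420,180:450],None,fx=2.4,fy=2.4,interpolation=2))
E
```

```text
[0.4289931  0.35234235 0.33573667] [ 3.14085932e+00 -1.88657910e-03  1.08224752e+00] 0.04648144766741391 [-0.35419099 -0.25095763  0.52248764]
[[316.21656322 297.54435452]]
```

View pics/w2.png

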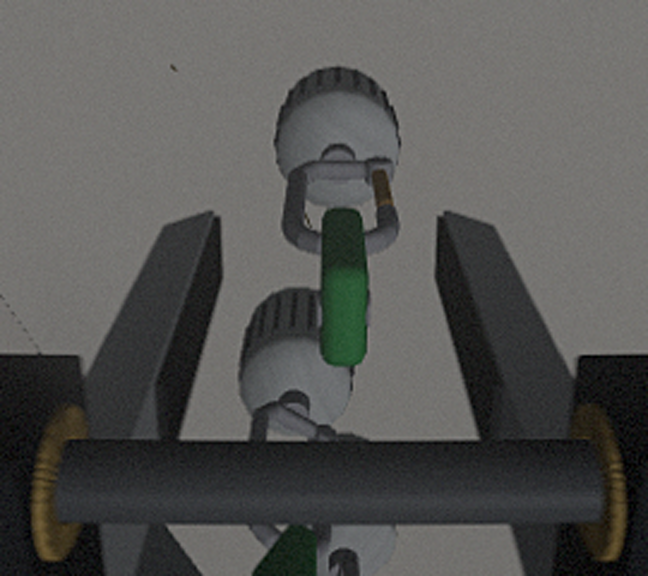

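The view shows the tab aligned with the fingers, about 3 mm to the right of centre (crop x 345 against 328) and about 4 mm low. I'll correct for that and grip.

>>> drive_tool(deltas="0.03 -0.004 0.003 0 0;0.03 0 0 0 0;0.0 0 0 0 0;0.0 0 0 0 0;0.0 0 0 0 0;0.0 0 0 0 0;0.0 0 0 0 0;0.0 0 0 0 0;0.0 0 0 0 0;0.0 0 0 0 0", force=35)

```text
t: 5.57
position: [0.4296, 0.3469, 0.3348]
tcp_rot: [3.141, -0.0, 1.082]
contact_force: [1.1, 0.1, 2.2]
width: 0.0097
grasp_force: 35.0
```

>>> drive_tool(deltas="0.0 0 0 0 0;0 0 0 -0.02 0;0 0 0 -0.04 0;0 0 0 -0.04 0;0 0 0 -0.02 0;0 0 0 0 0;0 0 0 0 0;0 0 0 0 0;0 0 0 0 0")

```text
t: 6.32
position: [0.4287, 0.3468, 0.4526]
tcp_rot: [-3.14, 0.004, 1.082]
contact_force: [1.1, 0.6, -2.1]
width: 0.0099
grasp_force: 35.0
```

>>> drive_tool(deltas="0 0 0 0 -0.111;0 0 0 0 -0.111;0 0 0 0 -0.111;0 0 0 0 -0.112;0 -0.01 0 0 0;0 -0.02 0.01 0 0;0 -0.03 0.01 0 0;0 -0.035 0.01 0 0;0 -0.035 0.01 0 0;0 -0.035 0.01 0 0")

```text
t: 7.15
position: [0.4717, 0.1775, 0.4536]
tcp_rot: [-3.139, 0.001, 1.523]
contact_force: [0.1, -0.1, -1.4]
width: 0.0099
grasp_force: 35.0
```

>>> drive_tool(deltas="0 -0.035 0.01 0 0;0 -0.03 0.01 0 0;0 -0.02 0.01 0.01 0;0 -0.015 0.008 0.01 0;0 -0.0035 0 0.01 0;0 0 0 0.0075 0;0 0 0 0 0;0 0 0 0 0;0 0 0 0 0;0 0 0 0 0")

```text
t: 7.98
position: [0.5055, 0.0755, 0.4175]
tcp_rot: [3.141, -0.0, 1.528]
contact_force: [-0.7, -0.3, -2.6]
width: 0.0098
grasp_force: 35.0
```

```bash
python3 - <<'E'
from h import *
o=sensors.get_obs();print(o['position'],o['tcp_rot'],o['joint_pos'].round(2),o['contact_force'],o['t'])
I={}
for n in("scene","side","wrist"):
    s,T=cam(n);I[n]=s['color']
    p=np.array(sensors.get_obs()['position']);y=.0
    pts=[p-[0,0,.335-z] for z in(.0,.164,.1185)]+[[.576,.0735,.17]];print(n,proj(s,T,pts).round(1).tolist())
c=np.zeros((600,800,3),np.uint8)
c[:300,:400]=cv2.resize(I["scene"][160:280,270:430],(400,300),interpolation=2)
c[:300,400:]=cv2.resize(I["side"][165:285,270:430],(400,300),interpolation=2)
c[300:,:400]=cv2.resize(I["wrist"][120:420,120:520],(400,300),interpolation=2)
cv2.imwrite("pics/c4.png",c)
E
```

```text
[0.50554522 0.07551782 0.41753056] [ 3.14101458e+00 -4.43738948e-04  1.52765576e+00] [-0.52  0.45  0.45  1.89 -0.25  0.86  0.02] [-0.69103637 -0.26498469 -2.62411254] 7.9833
scene [[301.7, 249.7], [300.7, 189.5], [301.0, 207.2], [327.7, 209.1]]
side [[305.3, 248.5], [302.4, 184.9], [303.3, 203.7], [337.0, 215.8]]
wrist [[316.3, 223.6], [316.3, 305.3], [316.3, 270.5], [414.7, 252.1]]
```

View pics/c4.png

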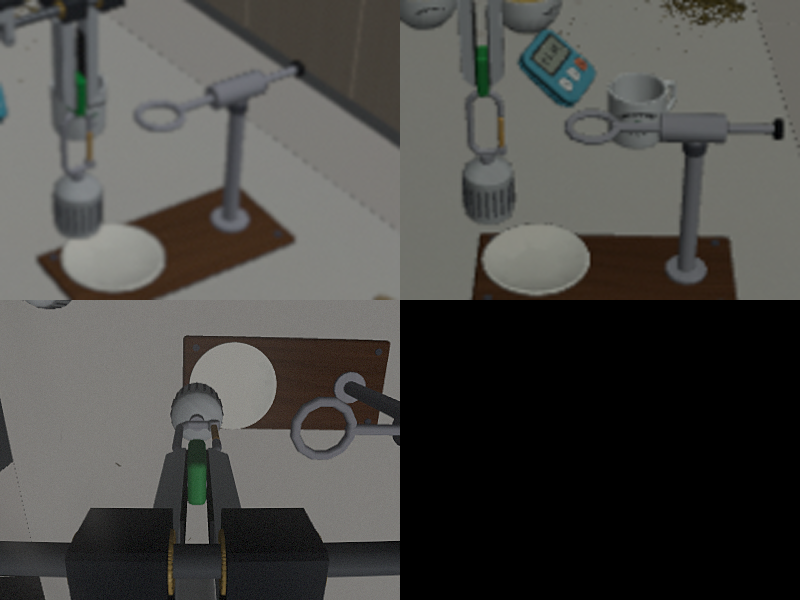

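The views show the hook in front of the eye, with the gate facing it. In the wrist view the front bar is at about (414.5,249) against a predicted (415,252), so the eye is where I expected to within 2-3 mm. I'll approach it now.

>>> drive_tool(deltas="0 0.003 0.01 0 0;0 0 0.015 0 0;0 0 0.01 0 0;0 0 0.005 0 0;0 0 0 0 0;0 0 0 0 0;0 0 0 0 0")

```text
t: 8.72
position: [0.545, 0.076, 0.4171]
tcp_rot: [-3.141, -0.0, 1.527]
contact_force: [0.5, -0.6, -1.7]
width: 0.0099
grasp_force: 35.0
```

```bash
cat >> h.py <<'E'
def look(k=4):
    ps=[];
    for i in range(k):
        s,T=cam("wrist");o=sensors.get_obs();ps.append(np.r_[o['position'],o['tcp_rot'][2],o['contact_force']])
    print("mean",np.mean(ps,0).round(4),"sd",np.std(ps,0).round(4),o['t']);return s,T
E
python3 - <<'E'
from h import *
s,T=look(4)
c=s['color'][200:300,270:470];cv2.imwrite("pics/c5.png",cv2.resize(c,None,fx=4,fy=4,interpolation=2))
E
```

```text
mean [ 0.5451  0.0761  0.4172  1.5269 -0.2168  0.0508 -2.0781] sd [1.000e-04 0.000e+00 1.000e-04 0.000e+00 4.549e-01 4.423e-01 3.138e-01] 8.9167
```

View pics/c5.png

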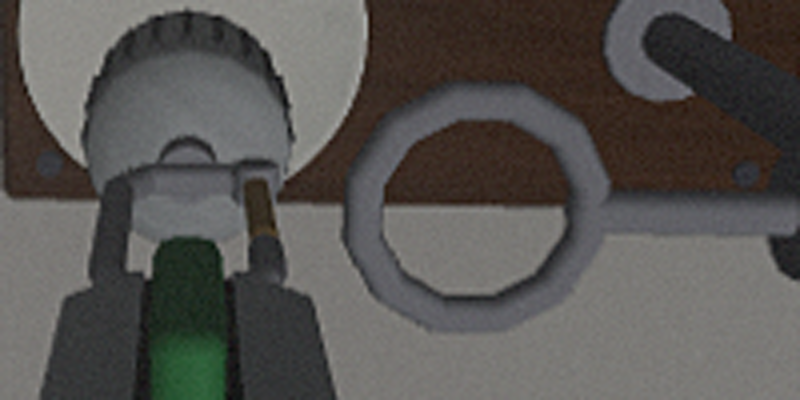

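c5: the gate is at crop (260,210) and the ring's front bar at (363,207), so they're aligned in y. The gap is about 100 crop px, or 25 image px.

```bash
python3 - <<'E'
from h import *
s,T=look(1)
for u in((360.8,251.8),(389.3,251.8)): print(atz(s,T,u,.17).round(4))
E
```

```text
mean [ 0.5454  0.0761  0.4172  1.5268 -0.5162 -0.2954 -2.1203] sd [0. 0. 0. 0. 0. 0. 0.] 8.9667
[0.5767 0.0763 0.17  ]
[0.5971 0.0754 0.17  ]
```

>>> drive_tool(deltas="0 0 0 0.002 0.02;0 0 0.004 0 0;0 0 0.004 0 0;0 0 0.002 0 0;0 0 0.002 0 0;0 0 0.002 0 0;0 0 0.002 0 0;0 0 0.002 0 0;0 0 0 0 0")

```text
t: 9.72
position: [0.5636, 0.0749, 0.4149]
tcp_rot: [-3.141, 0.0, 1.507]
contact_force: [-2.3, 1.5, -1.5]
width: 0.0098
grasp_force: 35.0
```

>>> drive_tool(deltas="0 0 0.002 0 0;0 0 0.002 0 0;0 0 0.001 0 0;0 0 0 0 0")

```text
t: 10.05
position: [0.5688, 0.0746, 0.415]
tcp_rot: [-3.142, 0.0, 1.507]
contact_force: [-1.7, 1.2, -1.8]
width: 0.0098
grasp_force: 35.0
```

>>> drive_tool(deltas="0 0 0.001 0 0;0 0 0.001 0 0;0 0 0.001 0 0;0 0 0 0 0")

```text
t: 10.38
position: [0.5716, 0.0744, 0.4151]
tcp_rot: [-3.141, 0.0, 1.507]
contact_force: [-2.8, 0.0, -1.6]
width: 0.0099
grasp_force: 35.0
```

>>> drive_tool(deltas="0 0 0.002 0 0;0 0 0.001 0 0;0 0 0.001 0 0;0 0 0 0 0")

```text
t: 10.72
position: [0.5755, 0.0741, 0.4151]
tcp_rot: [-3.141, -0.0, 1.507]
contact_force: [-4.6, 0.7, -1.9]
width: 0.0095
grasp_force: 35.0
```

>>> drive_tool(deltas="0 0 0.001 0 0;0 0 0.001 0 0;0 0 0.001 0 0;0 0 0 0 0")

```text
t: 11.05
position: [0.5784, 0.074, 0.4149]
tcp_rot: [-3.14, -0.0, 1.507]
contact_force: [-6.0, 0.2, -2.1]
width: 0.0096
grasp_force: 35.0
```

```bash
cat >> h.py <<'E'
def ring():
    s,T=look(1);out=[]
    for m in models.masks_of("wrist","eye_front"):
        k=m['mask'];r,c=np.where(k)
        if len(r)<100: continue
        print("conf",round(m['conf'],2),len(r),"cols",c.min(),c.max(),"rows",r.min(),r.max())
        # match ring template: centre + radii projected at z=.17
        a=np.linspace(0,2*np.pi,120,endpoint=False);best=None
        p=np.array(sensors.get_obs()['position'])
        def score(x,y):
            sc=0
            for rad,w in((.0178,1),(.02,1),(.0222,1),(.014,-1),(.027,-1)):
                q=proj(s,T,np.c_[x+rad*np.cos(a),y+rad*np.sin(a),np.full(120,.17)]).round().astype(int)
                sc+=w*k[q[:,1].clip(0,479),q[:,0].clip(0,639)].mean()
            return sc
        b=max((score(x,y),x,y) for x in np.arange(.57,.65,.001) for y in np.arange(.066,.086,.002))
        print("ring score %.2f front bar x %.3f y %.3f"%(b[0],b[1]-.02,b[2]),"bar x in infuser",round(b[1]-.02-p[0],4))
E
python3 -c "
from h import *
ring()"
```

```text
mean [ 0.5783  0.074   0.4149  1.5068 -6.1027 -0.0121 -1.5491] sd [0. 0. 0. 0. 0. 0. 0.] 11.1
conf 0.84 2869 cols 324 584 rows 221 283
ring score 2.53 front bar x 0.586 y 0.074 bar x in infuser 0.0077
```

>>> drive_tool(deltas="0 0 0.001 0 0;0 0 0.001 0 0;0 0 0 0 0")

```text
t: 11.4
position: [0.5802, 0.0739, 0.4148]
tcp_rot: [-3.14, 0.0, 1.507]
contact_force: [-5.5, 0.4, -2.4]
width: 0.0097
grasp_force: 35.0
```

```bash
python3 -c "
from h import *
ring()"
```

```text
mean [ 0.5801  0.0739  0.4148  1.5068 -5.8347  0.8959 -1.6806] sd [0. 0. 0. 0. 0. 0. 0.] 11.45
conf 0.59 3001 cols 321 582 rows 220 283
ring score 2.50 front bar x 0.586 y 0.074 bar x in infuser 0.0059
```

>>> drive_tool(deltas="0 0 0.001 0 0;0 0 0.001 0 0;0 0 0.001 0 0;0 0 0 0 0")

```text
t: 11.83
position: [0.5829, 0.0737, 0.4146]
tcp_rot: [-3.139, 0.0, 1.507]
contact_force: [-5.3, -0.1, -2.3]
width: 0.0096
grasp_force: 35.0
```

```bash
python3 - <<'E'
from h import *
ring()
# brass gate + green tab pixel positions and can position in the side view
s,T=cam("side");p=np.array(sensors.get_obs()['position'])
for m in models.masks_of("side","infuser"):
    r,c=np.where(m['mask']);print(round(m['conf'],2),m['uv'],c.min(),c.max(),r.min(),r.max())
    rr=r>r.max()-10;print(" can cols",c[rr].min(),c[rr].max())
print(proj(s,T,[p-[0,0,.335],p-[0,0,.335-.03],p-[.022,0,.335-.03],p-[-.022,0,.335-.03],p-[0,0,.335-.16]]).round(1))
E
```

```text
mean [ 0.5829  0.0737  0.4145  1.5069 -5.3177  0.5183 -2.3473] sd [0. 0. 0. 0. 0. 0. 0.] 11.8833
conf 0.55 3292 cols 318 580 rows 219 284
ring score 2.46 front bar x 0.587 y 0.074 bar x in infuser 0.0041
0.67 [242.2, 232.5] 235 255 190 251
 can cols 237 255
0.65 [251.7, 212.2] 246 264 175 232
 can cols 248 264
0.62 [340.7, 234.5] 330 350 184 255
 can cols 330 349
[[340.  249.3]
 [340.1 238.5]
 [330.1 238.7]
 [350.1 238.3]
 [340.4 187.4]]
```

>>> drive_tool(deltas="0 0 0.001 0 0;0 0 0.001 0 0;0 0 0 0 0;0 0 0 0.003 0;0 0 0 0.003 0;0 0 0 0.003 0;0 0 0 0 0")

```text
t: 12.62
position: [0.5859, 0.0735, 0.4053]
tcp_rot: [3.141, 0.0, 1.507]
contact_force: [-2.0, 0.3, -3.0]
width: 0.01
grasp_force: 35.0
```

>>> drive_tool(deltas="0 0 0 0.003 0;0 0 0 0.003 0;0 0 0 0.002 0;0 0 0 0 0")

```text
t: 12.95
position: [0.586, 0.0734, 0.3982]
tcp_rot: [3.14, 0.0, 1.507]
contact_force: [0.7, 0.5, -2.0]
width: 0.0092
grasp_force: 35.0
```

>>> drive_tool(deltas="0 0 0 0.003 0;0 0 0 0 0;0 0 -0.002 0 0;0 0 -0.003 0 0;0 0 -0.003 0 0;0 0 -0.003 0 0;0 0 -0.003 0 0;0 0 -0.003 0 0;0 0 -0.003 0 0;0 0 0 0 0")

```text
t: 13.78
position: [0.5651, 0.0747, 0.3953]
tcp_rot: [-3.141, -0.0, 1.507]
contact_force: [1.2, -0.6, -2.4]
width: 0.0099
grasp_force: 35.0
```

```bash
python3 -c "
from h import *
ring()"
```

```text
mean [ 0.5652  0.0748  0.3953  1.5069  0.8919 -0.0529 -3.0454] sd [0. 0. 0. 0. 0. 0. 0.] 13.8333
conf 0.97 3392 cols 322 603 rows 226 295
ring score 2.43 front bar x 0.573 y 0.076 bar x in infuser 0.0077
```

>>> drive_tool(deltas="0 0 -0.003 0 0;0 0 -0.004 0 0;0 0 -0.004 0 0;0 0 -0.004 0 0;0 0 -0.004 0 0;0 0 -0.003 0 0;0 0 -0.002 0 0;0 0 -0.002 0 0;0 0 -0.001 0 0;0 0 0 0 0")

```text
t: 14.72
position: [0.5384, 0.0765, 0.3952]
tcp_rot: [-3.141, -0.0, 1.507]
contact_force: [1.6, -0.1, -2.3]
width: 0.0095
grasp_force: 35.0
```

>>> drive_tool(deltas="0 0 -0.001 0 0;0 0 -0.001 0 0;0 0 -0.001 0 0;0 0 0 0 0")

```text
t: 15.05
position: [0.5355, 0.0766, 0.3951]
tcp_rot: [-3.141, -0.0, 1.507]
contact_force: [1.9, 0.1, -3.0]
width: 0.0098
grasp_force: 35.0
```

>>> drive_tool(deltas="0 0 -0.001 0 0;0 0 -0.001 0 0;0 0 -0.001 0 0;0 0 0 0 0")

```text
t: 15.38
position: [0.5324, 0.0768, 0.3951]
tcp_rot: [-3.141, -0.0, 1.507]
contact_force: [2.1, -0.6, -1.4]
width: 0.0097
grasp_force: 35.0
```

>>> drive_tool(deltas="0 0 -0.001 0 0;0 0 -0.001 0 0;0 0 0 0 0")

```text
t: 15.63
position: [0.5305, 0.077, 0.3952]
tcp_rot: [-3.141, 0.0, 1.507]
contact_force: [2.4, -1.0, -2.2]
width: 0.0099
grasp_force: 35.0
```

>>> drive_tool(deltas="0 0 -0.0005 0 0;0 0 -0.0005 0 0;0 0 0 0 0")

```text
t: 15.88
position: [0.5296, 0.0771, 0.3951]
tcp_rot: [-3.141, -0.0, 1.507]
contact_force: [2.1, -0.7, -2.4]
width: 0.0095
grasp_force: 35.0
```

>>> drive_tool(deltas="0 0 -0.0005 0 0;0 0 -0.0005 0 0;0 0 0 0 0")

```text
t: 16.13
position: [0.529, 0.0771, 0.3953]
tcp_rot: [3.14, -0.0, 1.507]
contact_force: [3.7, -2.1, -2.7]
width: 0.0097
grasp_force: 35.0
```

>>> drive_tool(deltas="0 0 -0.0005 0 0;0 0 -0.0005 0 0;0 0 0 0 0")

```text
t: 16.38
position: [0.5285, 0.0771, 0.3955]
tcp_rot: [3.139, -0.0, 1.507]
contact_force: [5.1, -0.7, -3.9]
width: 0.0096
grasp_force: 35.0
```

>>> drive_tool(deltas="0 0 -0.0005 0 0;0 0 -0.0005 0 0;0 0 0 0 0")

```text
t: 16.63
position: [0.528, 0.0771, 0.3956]
tcp_rot: [3.137, -0.0, 1.507]
contact_force: [7.3, -1.0, -4.8]
width: 0.0098
grasp_force: 35.0
```

>>> drive_tool(deltas="0 0 -0.0005 0 0;0 0 0 0 0;0 0 0 0 0;0 0 0 0 0;0 0 0 0 0;0 0 0 0 0")

```text
t: 17.13
position: [0.5278, 0.0772, 0.3957]
tcp_rot: [3.136, -0.0, 1.507]
contact_force: [8.2, -1.1, -5.2]
width: 0.0095
grasp_force: 35.0
```

>>> drive_tool(deltas="0 0 0 0 0;0 0 0 0 0")

```text
t: 17.3
position: [0.5278, 0.0772, 0.3957]
tcp_rot: [3.136, -0.0, 1.507]
contact_force: [7.9, -0.8, -4.2]
width: 0.01
grasp_force: 35.0
```

```bash
python3 -c "
from h import *
look(5);ring()"
```

```text
mean [ 0.5278  0.0772  0.3957  1.5066  7.9    -1.6818 -4.6187] sd [0.     0.     0.     0.     0.3316 0.1771 0.6321] 17.55
mean [ 0.5278  0.0772  0.3957  1.5066  7.7824 -1.2008 -4.6136] sd [0. 0. 0. 0. 0. 0. 0.] 17.6
conf 0.91 3205 cols 323 602 rows 227 295
ring score 0.42 front bar x 0.575 y 0.074 bar x in infuser 0.0472
```

```bash
sed -i 's/np.arange(.57,.65,.001)/np.arange(.53,.62,.001)/' h.py; python3 -c "
from h import *
ring()"
```

```text
mean [ 0.5278  0.0772  0.3957  1.5066  8.6478 -1.9762 -5.4051] sd [0. 0. 0. 0. 0. 0. 0.] 17.7
conf 0.58 3106 cols 323 602 rows 227 295
ring score 2.42 front bar x 0.537 y 0.078 bar x in infuser 0.0092
```

>>> drive_tool(deltas="0 0 0.002 0 0;0 0 0.003 0 0;0 0 0.003 0 0;0 0 0 0.003 0;0 0 0 0.002 0;0 0 0 0.002 0;0 0 0 0 0")

```text
t: 18.33
position: [0.5336, 0.0769, 0.3874]
tcp_rot: [-3.14, 0.0, 1.507]
contact_force: [0.2, -0.5, -2.1]
width: 0.0097
grasp_force: 35.0
```

>>> drive_tool(deltas="0 0 0 0.001 0;0 0 0 0 0;0 0 0 0 0")

```text
t: 18.58
position: [0.5341, 0.0767, 0.3871]
tcp_rot: [-3.141, -0.0, 1.507]
contact_force: [-0.3, -0.1, -1.6]
width: 0.0095
grasp_force: 35.0
```

>>> drive_tool(deltas="0 0 0 0.0005 0;0 0 0 0 0;0 0 0 0 0")

```text
t: 18.83
position: [0.5342, 0.0768, 0.3867]
tcp_rot: [3.142, -0.0, 1.507]
contact_force: [0.1, 0.3, -1.8]
width: 0.0097
grasp_force: 35.0
```

>>> drive_tool(deltas="0 0 0.001 0.0005 0;0 0 0 0 0;0 0 0 0 0")

```text
t: 19.08
position: [0.5353, 0.0767, 0.3862]
tcp_rot: [3.141, -0.0, 1.507]
contact_force: [0.2, -0.5, -2.5]
width: 0.01
grasp_force: 35.0
```

>>> drive_tool(deltas="0 0 0 0.0005 0;0 0 0 0 0;0 0 0 0 0")

```text
t: 19.33
position: [0.5353, 0.0767, 0.3858]
tcp_rot: [3.141, -0.0, 1.507]
contact_force: [-0.0, 0.2, -1.3]
width: 0.01
grasp_force: 35.0
```

>>> drive_tool(deltas="0 0 0 0.0005 0;0 0 0 0 0;0 0 0 0 0")

```text
t: 19.58
position: [0.5353, 0.0767, 0.3853]
tcp_rot: [3.141, -0.0, 1.507]
contact_force: [0.3, 0.5, 1.5]
width: 0.0095
grasp_force: 35.0
```

>>> drive_tool(deltas="0.014 0 0 0 0;0.018 0 0 0 0;0.024 0 0 0 0;0.03 0 0 0 0;0.03 0 0 0 0;0.03 0 0 0 0", force=10)

```text
t: 20.08
position: [0.5352, 0.0767, 0.3851]
tcp_rot: [-3.142, -0.0, 1.507]
contact_force: [0.4, 0.2, 0.4]
width: 0.0298
grasp_force: 0.0
```

>>> drive_tool(deltas="0.03 0 0 -0.01 0;0.03 0 0 -0.02 0;0.03 0 0 -0.03 0;0.03 0 0 -0.03 0;0.03 0 0 -0.03 0;0.03 0 0 0 0;0.03 0 0 0 0;0.03 0 0 0 0;0.03 0 0 0 0;0.03 0 0 0 0")

```text
t: 20.92
position: [0.5348, 0.0768, 0.504]
tcp_rot: [-3.139, 0.001, 1.507]
contact_force: [0.3, -0.2, -0.1]
width: 0.0302
grasp_force: 0.0
```

```bash
python3 - <<'E'
from h import *
ring()
s,T=cam("side")
def rep():
    for m in models.masks_of("side","infuser"):
        if m['uv'][0]<290: continue
        r,c=np.where(m['mask']);rb=r>r.max()-10;rt=r<r.min()+8
        print(round(m['conf'],2),np.round(m['uv'],1),"rows",r.min(),r.max(),"can cols",c[rb].min(),c[rb].max(),"tab cols",c[rt].min(),c[rt].max())
rep()
b=np.array([.5355,.0768,.17-.1185]);print(proj(s,T,[b,b+[-.022,0,.03],b+[.022,0,.03],b+[-.005,.0,.164],b+[.005,0,.164]]).round(1).tolist())
for i in range(12): cam("side")
rep();print(sensors.get_obs()['t'])
E
```

```text
mean [ 0.5349  0.0768  0.5041  1.5067  0.1131 -0.8208  0.7267] sd [0. 0. 0. 0. 0. 0. 0.] 20.9667
conf 0.85 1530 cols 318 509 rows 197 246
ring score 2.42 front bar x 0.537 y 0.078 bar x in infuser 0.002
[[319.0, 258.6], [308.9, 248.4], [328.6, 248.0], [315.0, 197.2], [319.9, 197.1]]
0.73 [320.6 246.7] rows 196 264 can cols 311 329 tab cols 315 320
21.7667
```

>>> drive_tool(deltas="0.03 0 0 0 0;0.03 0 0 0 0;0.03 0 0 0 0;0.03 0 0 0 0;0.03 0 0 0 0;0.03 0 0 0 0;0.03 0 0 0 0;0.03 0 0 0 0;0.03 0 0 0 0;0.03 0 0 0 0")

```text
t: 22.6
position: [0.5352, 0.0767, 0.5051]
tcp_rot: [-3.142, -0.0, 1.507]
contact_force: [0.7, -0.6, -0.2]
width: 0.0299
grasp_force: 0.0
```

>>> drive_tool(deltas="0.03 0 0 0 0;0.03 0 0 0 0;0.03 0 0 0 0;0.03 0 0 0 0;0.03 0 0 0 0;0.03 0 0 0 0;0.03 0 0 0 0;0.03 0 0 0 0;0.03 0 0 0 0;0.03 0 0 0 0")

```text
t: 23.43
position: [0.5352, 0.0767, 0.5052]
tcp_rot: [3.142, -0.0, 1.507]
contact_force: [-0.5, -0.1, 0.5]
width: 0.0302
grasp_force: 0.0
```

```bash
python3 - <<'E'
from h import *
a,_=cam("side");fr=[]
for i in range(10):
    b,_=cam("side");fr.append(b['color'][190:270,300:340].astype(int))
print("max motion",[int(cv2.GaussianBlur(np.abs(f-fr[0]).astype(np.float32),(5,5),0).max()) for f in fr[1:]])
for n in("side","scene"):
    cam(n)
    for m in models.masks_of(n,"infuser"):
        if m['uv'][0]<270: continue
        r,c=np.where(m['mask']);rb=r>r.max()-10;print(n,np.round(m['uv'],1),r.min(),r.max(),c[rb].min(),c[rb].max())
E
```

```text
max motion [1, 1, 1, 1, 1, 1, 1, 1, 1]
side [319.6 244.3] 196 264 310 329
scene [311.2 240.8] 196 261 302 320
scene [338.6 256.1] 188 290 298 327
```

The infuser is hanging upright and isn't moving, so I'm handing the job in.

```bash
python3 -c "
from rig import job
print(job.sign_off())"
```

```text
the job is handed in; nothing more can be done
None
```

I handed the job in with the infuser latched in the drip stand's eye and hanging still and upright; the arm was drawn to its stop and tugged at about 8–9 N for around a second. The sign-off returned no verdict.

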